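# Load a vial into the block heater with self-closing forceps

## Robot

A 7-joint arm with a two-finger parallel gripper is mounted at the origin on the work surface. World frame = base frame: x ahead of the robot, y to its left, z up, the work surface at z = 0. Lengths are in mm, angles in rad, forces in N, time in s.
With the tool pointing down it reaches from about 425 to 875 mm from the base axis. Payload 9.9 kg.
Tool frame: the origin (TCP) lies at the very end of the fingers, on their centre line; the grasp point (between the pads) lies behind it (r.tcp_to_grasp is the z of the grasp point in the tool frame, in mm); z points along the fingers, y is the line along which they close (so a half turn about z gives the same grasp; the last joint's range is limited). The gripper opens to 85 mm and grips with 20 to 120 N. Pads are 22 mm wide; open, the fingers measure 114 mm over their backs; the gripper's body (76 mm by 85 mm) begins 54 mm behind the grasp point. The pads swing forward as they close: fully open they stand 13 mm farther back than shut.
Start: joints at [1.174, 0.576, 0.025, 1.437, -0.015, 1.129, -0.057], TCP at [207.718, -642.248, 231.289] pointing down, gripper open.
Joint ranges: [-2.76, 2.76], [-0.34, 2.15], [-1.52, 1.57], [0.19, 2.46], [-1.09, 4.23], [0.17, 1.99], [-2.82, 2.82]. Speed limits (rad/s): [2.22, 2.22, 3.01, 3.01, 3.14, 3.14, 3.14].

## Interface

Orientations are given as [roll, pitch, yaw] about the fixed x, y, z axes, in that order (R = Rz(yaw) Ry(pitch) Rx(roll)).
In Python, from cell import r gives the robot as it stands.
- The arm moves only by the tool carry_out, never from a script. Its argument "targets" is text: rows parted by semicolons, each of 7 numbers parted by spaces: the turn, a rotation vector about the tool's x, y, z in rad, then the shift along the tool's x, y, z in m, then the closure, from 0 (fully open) to 1 (shut). In form: ax ay az tx ty tz fingers; .... A call has 1 to 8 rows; each row is the pose to reach, as a shift and turn from the pose commanded when the call began, along the tool's axes at that moment; what a row does not reach only later rows make up. A row lasts 1/10 s, in which the tool goes at most 50 mm and 8.59 degrees, less where a joint would pass 70% of its speed; a pose out of reach is approached as far as the arm can. A call with a gripper value outside its range is refused whole. The fingers move at their own pace and stop on an object; "grip_force" is the grip in N (left out, the last holds). Time passes only in rows, so rows that repeat a pose let the fingers close. It gives the time, the measured TCP pose, the force, the opening and the grip force at its end, in the units of the state.
- r.get_obs(): the state, without advancing time (a new reading comes with each control period).
- r.get_image(name): name is "scene" or "top"; returns a dict with "img" (400x640x3 uint8, red, green, blue), "range_z" (400x640 float32, mm along the optical axis (not along the pixel's ray), 0 where there is no reading), "fx", "fy", "cx", "cy" (pixels), "dist" ([k1, k2, p1, p2, k3] as OpenCV has them; the pictures are not rectified), "world_from_camera" (4x4, takes a point from camera to world coordinates). Camera axes: x right, y down, z forward; pixel columns grow to the right and rows downward; lengths in mm; the calibration is good to about 2 mm. A picture is of the moment at which its call begins.
- r.sign_off(): hands the job in; it is judged then, once.
The state is a dict: "time_s": time; "joint_positions": joint angles; "joint_velocities": joint speeds; "effort": joint torques, N m; "tool_pos": TCP position; "orientation": TCP orientation; "wrist_force": force on the tool from outside, world axes, zero at the start; "wrist_torque": the same for the moment, N m; "opening": opening from 0.0 (shut) to 1.0 (fully open); "grasp_force": force on a finger pad.
Only numpy, scipy, OpenCV 4.12 (cv2) and the standard library are available. Lean on these libraries where they do the work, as an engineer would, in place of code of your own. Each camera call takes 0.05 s, during which the arm holds its last target. There are 200 camera calls.

## Task

Without touching the vial with the robot's fingers, use the self-closing forceps parked on the post: squeeze them open, lower them over the vial with the narrow cap until their stop rests gently on the cap, and let go so that they grip it. Then take the forceps by their solid middle block, lift the vial out of the rack and press it gently (glass: never with more than 20 N), by feel, fully home on the seat of the heater's narrow middle well. Ease off and leave it standing there with the forceps still clamped on the cap as its handle, and leave the other glassware as it is.

Things in the scene. Friction and masses are not known exactly. Their poses are not given: they have to be found in the camera images.
- forceps_grip (a point): Steel self-closing forceps, 80 g, upright, jaws down, parked over a 12 mm post. This point: centre of the solid middle block, 20 mm along x, 14 mm along y, reaching from 22 mm below it to 18 mm above. z is up. Gripping this block along x, between the sprung finger plates, holds the forceps without opening them. The sprung plates stand either side along y.
- plate_left (a point): Centre of the left sprung finger plate of the forceps, 25 mm to +y of forceps_grip when relaxed (the right one is at -y): 20 mm along x, 4 mm thick, 32 mm high. Over both plates: 54 mm relaxed, 39 mm squeezed to the firm stop. Squeezing them together along y (11 N each at the stop; grip with 20 N or more) opens the jaws; letting go closes them, with about 8 N a jaw on the cap.
- forceps_stop (a point): Flat rubber stop face of the forceps between the jaws, 42 mm below forceps_grip on the same axis and axes. At the start it rests on top of the post, 70 mm above the bench. The two V jaws reach 13 mm below it and close along y. The stop is sprung: it gives up to 2 mm, from 2 N to 6 N, then is firm. Squeezed open they pass over a round cap of up to 23 mm, relaxed they close to 12 mm.
- jaw_left (a joint): Travel of each forceps jaw and finger plate in m (both move alike): 0 relaxed, about 0.0035 when gripping the 18 mm cap, 0.0075 fully squeezed.
- vial_mid (a point): Amber glass vial, about 25 g, upright in one of three holes of the rack: body 15 mm across, tapering over the lowest 5 mm to a 10 mm foot, white cap 18 mm across and 14 mm high; 58 mm tall. This point: on its axis, 29 mm above the foot, 29 mm below the cap's top. Its neighbours have 28 mm caps. At the start the cap's top is 68 mm above the bench.
- vial_top (a point): Centre of the top of the vial's cap, 29 mm above vial_mid.
- rack: Blue plastic rack, fixed, 60 mm (x) by 170 mm (y), 35 mm high, with three holes 25 mm deep and 16.5 mm wide at y = -55, 0 and +55 mm; origin under its centre on the bench.
- well_mouth (a point): Centre of the mouth of the heater's narrow middle well, 97 mm above the bench. Well: 16.5 mm wide. Two sprung rollers in the bore hold the vial: its foot meets them 9 to 10 mm down; it takes 4 to 10 N to push past them, then 2 to 4 N to slide on. The depth of the seat plate at the bottom is set by a screw, 19 to 37 mm below this point, and is not known: feel for it.
- heater: Fixed dry-block heater: white box 150 mm (x) by 170 mm (y), 45 mm high, with an aluminium block 80 mm by 120 mm on top, its top 97 mm above the bench. In the block the narrow well is in the middle, with a 24 mm wide well 33 mm to either side along y. Origin under its centre on the bench; the narrow well is right above it.
- flask_a_mid (a point): Vial with a broad cap (28 mm), 55 mm tall, in a hole of the rack; point on its axis at half height. Not to be disturbed.
- flask_b_mid (a point): The other vial with a broad cap (28 mm), same as flask_a.
- jar: Closed white plastic jar, 60 mm in diameter, 90 mm tall, standing on the bench; origin under its centre. Not to be disturbed.
- beaker: Glass beaker, 70 mm in diameter, 90 mm tall, standing on the bench; origin under its centre. Not to be disturbed.
- seat (a joint): Seat plate at the bottom of the narrow well, sprung (0.5 to 1 N): 0 is up, 0.002 m is pressed down to its firm stop, as it is when the vial is fully home: the push then rises firmly (12 N is ample, more than 20 N may crack the glass). The rollers then hold the vial down on it. A hard push that is let go of suddenly springs the vial back up a little: ease the push off to a few N before letting go.

How it is judged (in metres and radians):
On the way, in this order (a step that is already met when the one before it is completed fails the run):
1. the forceps, let go of by the robot, grip the vial's cap with their stop on it (within 4 mm) while the vial stands in the rack (distance between forceps_stop and vial_top below 0.004 m and value of joint jaw_left between 0.0025 and 0.0045 m and contact force between the fingers and forceps below 0.1 N and z of vial_mid in the frame of rack below 0.044 m), for 0.2 s.
2. the vial hangs in the forceps, clear of the rack and the heater (z of vial_mid in the frame of rack above 0.07 m and distance between forceps_stop and vial_top below 0.004 m and value of joint jaw_left between 0.0025 and 0.0045 m), for 0.2 s.
At the end, for the whole second after the job is handed in: The vial stands upright in the heater's narrow middle well and holds the seat plate pressed down (at least 1 mm of its 2 mm), with the forceps clamped on its cap (stop within 4 mm of the cap's top) and at rest, nothing touched by the robot (horizontal distance between vial_mid and well_mouth below 0.003 m and z of vial_mid in the frame of well_mouth below 0.0105 m and value of joint seat above 0.001 m and angle between vial_mid's own z axis and vertical below 0.08 rad and distance between forceps_stop and vial_top below 0.004 m and value of joint jaw_left between 0.0025 and 0.0045 m and linear speed of forceps below 0.02 m/s).
It fails at once if the robot's fingers touch the vial (contact force between the fingers and vial above 0.3 N).
It fails at once if the vial is pressed into the rack with more than 20 N (contact force between vial and rack above 20 N).
It fails at once if the vial is pressed into or against the heater with more than 20 N (contact force between vial and heater above 20 N).
It fails at once if another vial, the jar or the beaker is moved by more than 15 mm (distance of any of flask_a_mid, flask_b_mid, jar, beaker from where it was at the start of the episode above 0.015 m).
It also fails if it takes over 48 s, if anything falls off the work surface, if the arm or the gripper's body presses on something with over 40 N, if the wrist force passes 120 N, or if a joint passes its speed limit or range.

## Working session

There is one attempt and no reset: what is moved stays moved. The work goes in short steps, Python scripts to look and compute and a tool call to move; the robot and the scene stay as the last step left them, time stands still between calls to the robot, and variables do not carry over. Pictures are saved under pics/ and viewed, at most 10 in all, crops included, and the job is handed in when it is done.

Besides the shell and the picture viewer there is one more tool, called after "Emit:" by a JSON object that holds its "api" and its "payload", one argument or row to a line. carry_out: Moves the arm, as the interface text tells. Its arguments: {"type":"object","properties":{"targets":{"type":"string"},"grip_force":{"type":"number"}},"required":["targets"]}

```bash
ls; mkdir -p pics
python3 - <<'E'
from cell import r
import cv2,numpy as np,pickle
o=r.get_obs();print(o,r.tcp_to_grasp)
d={}
for n in("scene","top"):
    d[n]=r.get_image(n);cv2.imwrite(f"pics/{n}0.png",d[n]["img"][:,:,::-1])
    print(n,d[n]["fx"],d[n]["dist"],d[n]["world_from_camera"])
pickle.dump(d,open("d0.pkl","wb"))
E
```

```text
pics
{'time_s': 0.0, 'joint_positions': array([ 1.1742189 ,  0.57651818,  0.0248309 ,  1.43794963, -0.01502528,
        1.1289775 , -0.05649704]), 'joint_velocities': array([-6.00195216e-04,  1.01431021e-03, -5.15710559e-04,  9.56341139e-04,
        7.00526272e-05, -3.86618832e-04,  4.90834623e-04]), 'effort': array([-1.75964393e-03, -7.65772390e+01,  2.25007676e+00, -2.85961783e+01,
        1.53753441e-02,  1.27468046e-02,  2.12099002e-05]), 'tool_pos': array([ 207.57475852, -641.79945477,  230.4370231 ]), 'orientation': array([-3.13992497e+00,  5.71551231e-05,  3.12814195e-01]), 'wrist_force': array([ 0.10518062, -0.02743261, -0.12313743]), 'wrist_torque': array([0.04452356, 0.03612696, 0.0107128 ]), 'grasp_force': 0.0, 'opening': 1.0048268807606149} -18.700000000000003
scene 400.6601270288748 [0.01959008 0.         0.         0.         0.        ] [[-3.59275405e-01  7.97923361e-01 -4.83982947e-01  9.82977649e+02]
 [ 9.33215238e-01  3.04109870e-01 -1.91380531e-01  1.31121513e+02]
 [-5.52300539e-03 -5.20418578e-01 -8.53893436e-01  7.37629165e+02]
 [ 0.00000000e+00  0.00000000e+00  0.00000000e+00  1.00000000e+00]]
top 506.7297011329049 [-0.12610103  0.          0.          0.          0.        ] [[ 2.47162260e-02 -9.85919005e-01  1.65386892e-01  4.43427813e+02]
 [-9.99677245e-01 -2.53474328e-02 -1.70670680e-03 -8.97584739e+00]
 [ 5.87480778e-03 -1.65291329e-01 -9.86227288e-01  1.11256032e+03]
 [ 0.00000000e+00  0.00000000e+00  0.00000000e+00  1.00000000e+00]]
```

View pics/scene0.png

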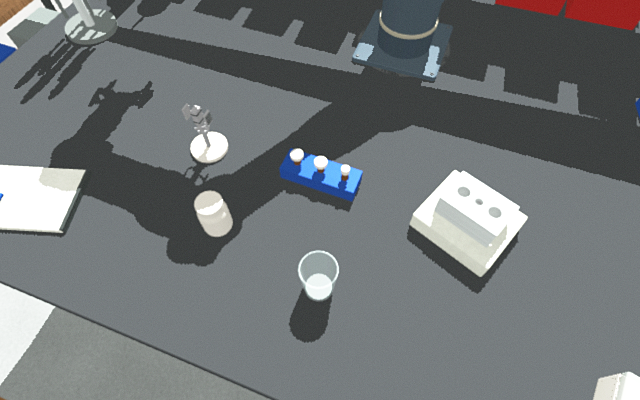

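View pics/top0.png

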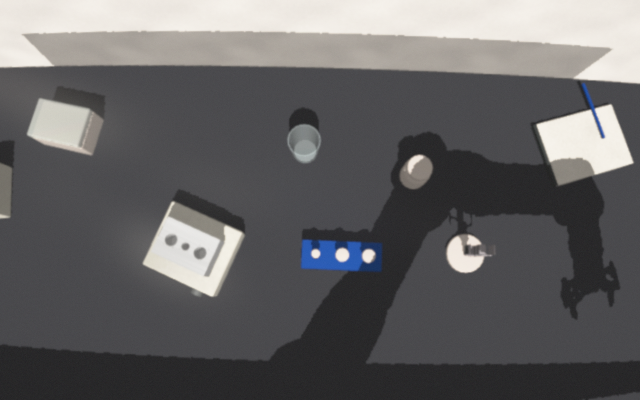

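Scene: forceps on post near (200,125), rack (320,175), the narrow-cap vial at (345,170). In top view the narrow cap is at (316,254), the wells at (171,240), (185,247) and (200,254), and the forceps at about (475,250). I'll measure these with masks, and take crops of the forceps.

```bash
cat > h.py <<'E'
import numpy as np,cv2,pickle
def K(d): return np.array([[d["fx"],0,d["cx"]],[0,d["fy"],d["cy"]],[0,0,1.]])
def plane(d,uv,z):
    uv=np.asarray(uv,float).reshape(-1,1,2)
    p=cv2.undistortPoints(uv,K(d),np.array(d["dist"],float)).reshape(-1,2)
    T=np.array(d["world_from_camera"]);v=np.c_[p,np.ones(len(p))]@T[:3,:3].T
    return T[:3,3]+v*((z-T[2,3])/v[:,2])[:,None]
def cloud(d):
    h,w=d["range_z"].shape;u,v=np.meshgrid(np.arange(w),np.arange(h))
    p=cv2.undistortPoints(np.stack([u,v],-1).reshape(-1,1,2).astype(float),K(d),np.array(d["dist"],float)).reshape(-1,2)
    T=np.array(d["world_from_camera"]);z=d["range_z"].reshape(-1,1)
    return ((np.c_[p,np.ones(len(p))]*z)@T[:3,:3].T+T[:3,3]).reshape(h,w,3)
def blobs(mask,amin=15):
    n,l,s,c=cv2.connectedComponentsWithStats(mask.astype(np.uint8))
    return [(s[i],c[i],l==i) for i in range(1,n) if s[i][4]>=amin]
E
python3 - <<'E'
from h import *
np.set_printoptions(precision=1,suppress=True)
D=pickle.load(open("d0.pkl","rb"))
for n,box in(("scene",(270,140,380,205)),("top",(295,230,390,280))):
    d=D[n];im=d["img"].astype(int);x0,y0,x1,y1=box
    c=cloud(d)
    sub=im[y0:y1,x0:x1]
    w=(sub.min(2)>150)
    for s,ce,m in blobs(w,8):
        print(n,"cap",ce+[x0,y0],s[4],plane(d,ce+[x0,y0],68)[0],"68; 65",plane(d,ce+[x0,y0],65)[0], "cloud z",np.median(c[y0:y1,x0:x1][m],0))
    b=(sub[...,2]>sub[...,0]+50)
    P=c[y0:y1,x0:x1][b|w]; Q=P[(P[:,2]>30)&(P[:,2]<40)]
    rc=cv2.minAreaRect(Q[:,:2].astype(np.float32));print("rack",rc,len(Q))
# heater
for n,box in(("scene",(405,165,530,275)),("top",(140,190,250,300))):
    d=D[n];im=d["img"].astype(int);x0,y0,x1,y1=box;c=cloud(d)[y0:y1,x0:x1]
    for lo,hi in((40,50),(92,102)):
        Q=c[(c[...,2]>lo)&(c[...,2]<hi)];print(n,lo,cv2.minAreaRect(Q[:,:2].astype(np.float32)),len(Q))
    g=(im[y0:y1,x0:x1].max(2)<125)
    for s,ce,m in blobs(g,8): 
        if s[4]<250:print("well",ce+[x0,y0],s[4],plane(d,ce+[x0,y0],97)[0])
# forceps
for n,box in(("scene",(170,90,235,165)),("top",(435,195,510,280))):
    d=D[n];x0,y0,x1,y1=box;c=cloud(d)[y0:y1,x0:x1]
    for lo,hi in((85,100),(100,115),(115,125),(125,135),(135,160)):
        Q=c[(c[...,2]>lo)&(c[...,2]<hi)]
        if len(Q)>4:print(n,lo,len(Q),Q.min(0),Q.max(0),cv2.minAreaRect(Q[:,:2].astype(np.float32)))
    cv2.imwrite(f"pics/f_{n}.png",cv2.resize(d["img"][y0:y1,x0:x1,::-1],None,fx=6,fy=6,interpolation=cv2.INTER_CUBIC))
a=cv2.imread("pics/f_scene.png");b=cv2.imread("pics/f_top.png");H=max(a.shape[0],b.shape[0])
pad=lambda i:cv2.copyMakeBorder(i,0,H-i.shape[0],0,0,0)
cv2.imwrite("pics/f0.png",cv2.resize(np.hstack([pad(a),pad(b)]),None,fx=.9,fy=.9))
E
```

```text
scene cap [296.7 154.3] 145 [ 510.7 -105.8   68. ] 68; 65 [ 508.6 -106.8   65. ] cloud z [ 508.5 -106.9   65.5]
scene cap [320.4 161.9] 158 [511.5 -51.8  68. ] 68; 65 [509.4 -52.6  65. ] cloud z [508.1 -52.7  65.5]
scene cap [345.1 169.1] 93 [510.6   2.3  68. ] 68; 65 [508.5   1.7  65. ] cloud z [509.8   1.9  67.6]
rack ((507.3897399902344, -53.35432434082031), (170.2324981689453, 63.46505355834961), 89.18489837646484) 1485
top cap [315.1 253.1] 65 [508.4   1.4  68. ] 68; 65 [508.6   1.4  65. ] cloud z [508.5   1.5  67.7]
top cap [341.8 254.5] 153 [507.  -53.5  68. ] 68; 65 [507.2 -53.7  65. ] cloud z [507.8 -54.   65. ]
top cap [367.8 255.3] 133 [ 506.6 -107.2   68. ] 68; 65 [ 506.8 -107.5   65. ] cloud z [ 507.2 -107.8   65.2]
rack ((507.2113037109375, -53.51708984375), (169.02249145507812, 60.16843032836914), 89.0930404663086) 1804
scene 40 ((514.3558349609375, 264.4505615234375), (172.11155700683594, 151.85829162597656), 67.51023864746094) 2758
scene 92 ((514.2428588867188, 264.67767333984375), (121.58708190917969, 83.868896484375), 67.35183715820312) 2312
well [457.6 168.9] 14 [
[... 1074 characters left out ...]
, (54.67115020751953, 20.726917266845703), 89.93903350830078)
top 85 47 [ 509.9 -350.6   85.1] [ 530.9 -299.2   99.7] ((520.4884033203125, -324.82550048828125), (51.325538635253906, 20.59686851501465), 87.53400421142578)
top 100 77 [ 509.7 -351.6  100. ] [ 531.3 -298.5  115. ] ((520.5066528320312, -325.0676574707031), (53.243980407714844, 20.92909049987793), 89.26703643798828)
top 115 58 [ 510.1 -350.8  115. ] [ 530.  -298.6  124.9] ((520.0254516601562, -324.6797790527344), (19.921859741210938, 52.19566345214844), 0.030150452628731728)
top 125 120 [ 510.  -354.7  125. ] [ 530.  -298.9  134.8] ((519.645263671875, -326.85784912109375), (19.81419563293457, 55.5843505859375), 0.9136121273040771)
```

View pics/f0.png

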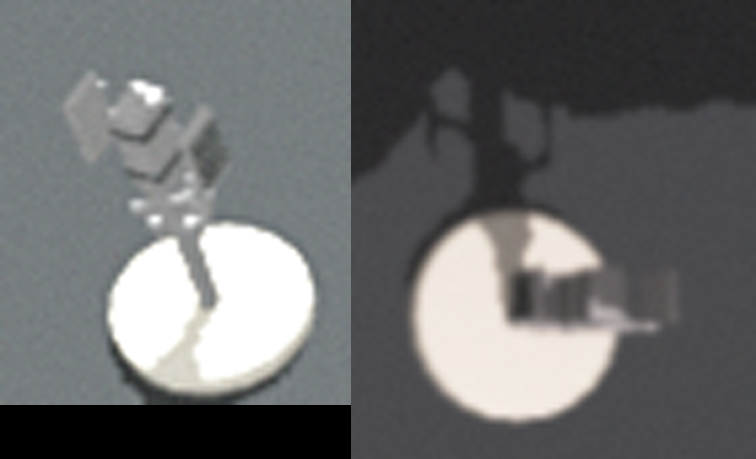

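Forceps are at about (520.5, -326) with yaw near 0, vial at about (508.8, 1.6), well at (513.5, 264.3), and heater yaw about -22.5°. The crop shows the plates standing either side of the block in y. I'll check the plate heights and plan the approach.

```bash
cat > go.py <<'E'
import sys,numpy as np
from cell import r
from scipy.spatial.transform import Rotation as R
o=r.get_obs();p=o["tool_pos"];q=R.from_euler("xyz",o["orientation"])
np.set_printoptions(precision=4,suppress=True)
print("t",round(o["time_s"],2),"p",p,"rpy",o["orientation"],"F",o["wrist_force"],"open",round(o["opening"],3),"gf",o["grasp_force"])
if len(sys.argv)>4:
    x,y,z,yaw=map(float,sys.argv[1:5]);g=R.from_euler("xyz",[np.pi,0,yaw])
    print("turn",(q.inv()*g).as_rotvec(),"shift m",q.inv().apply(np.array([x,y,z])-p)/1000)
E
python3 - <<'E'
from h import *
D=pickle.load(open("d0.pkl","rb"))
for n,box in(("scene",(170,90,235,165)),("top",(435,195,510,280))):
    d=D[n];x0,y0,x1,y1=box;P=cloud(d)[y0:y1,x0:x1].reshape(-1,3);P=P[P[:,2]>60]
    for nm,m in(("L",P[:,1]>-306),("R",P[:,1]<-346),("mid",abs(P[:,1]+326)<8)):
        Q=P[m];print(n,nm,len(Q),np.percentile(Q,[2,50,98],axis=0).round(1).tolist())
E
python3 go.py 520.5 -326 200 0
```

```text
scene L 130 [[510.7, -304.7, 97.2], [524.2, -299.9, 117.5], [983.0, 131.1, 737.6]]
scene R 96 [[510.6, -354.6, 98.0], [522.3, -351.0, 116.6], [530.7, -349.4, 128.9]]
scene mid 275 [[511.4, -333.0, 62.2], [525.5, -322.6, 106.5], [531.4, -318.8, 132.0]]
top L 97 [[443.4, -303.2, 98.0], [517.3, -299.6, 124.9], [530.0, -9.0, 1112.6]]
top R 82 [[509.9, -354.6, 95.7], [518.5, -349.9, 117.2], [529.6, -347.4, 130.7]]
top mid 158 [[510.0, -332.6, 76.0], [519.3, -321.5, 120.5], [529.6, -319.4, 132.8]]
t 0.1 p [ 207.612  -641.8627  230.5241] rpy [-3.1401  0.0001  0.3129] F [-0.1879  0.5588  0.0751] open 1.0 gf 0.0
turn [-0.0015  0.0003  0.3129] shift m [ 0.3949 -0.2042  0.0308]
```

Emit:
{"api": "carry_out", "payload": {
  "targets": "0 0 0.313 0.395 -0.204 0.03 0; 0 0 0.313 0.395 -0.204 0.03 0; 0 0 0.313 0.395 -0.204 0.03 0; 0 0 0.313 0.395 -0.204 0.03 0; 0 0 0.313 0.395 -0.204 0.03 0; 0 0 0.313 0.395 -0.204 0.03 0; 0 0 0.313 0.395 -0.204 0.03 0; 0 0 0.313 0.395 -0.204 0.03 0",
  "grip_force": 30
}}

```text
time_s: 0.9
tool_pos: [489.8, -357.2, 204.0]
orientation: [-3.141, 0.0, -0.0]
wrist_force: [1.0, 0.5, 0.7]
opening: 0.999
grasp_force: 0.0
```

Emit:
{"api": "carry_out", "payload": {
  "targets": "0 0 0 0 0 0 0; 0 0 0 0 0 0 0"
}}

```text
time_s: 1.1
tool_pos: [489.6, -357.4, 203.8]
orientation: [-3.141, 0.001, 0.003]
wrist_force: [-0.8, -0.6, 0.7]
opening: 1.001
grasp_force: 0.0
```

```bash
python3 go.py 520.5 -326.3 94 0
```

```text
t 1.1 p [ 489.5571 -357.4295  203.8146] rpy [-3.1409  0.0008  0.0031] F [-0.7968 -0.6435  0.6708] open 1.001 gf 0.0
turn [-0.0007  0.0008  0.0031] shift m [ 0.0311 -0.031   0.1098]
```

Emit:
{"api": "carry_out", "payload": {
  "targets": "0 0 0.003 0.031 -0.031 0 0; 0 0 0.003 0.031 -0.031 0.03 0; 0 0 0.003 0.031 -0.031 0.07 0; 0 0 0.003 0.031 -0.031 0.1 0; 0 0 0.003 0.031 -0.031 0.11 0; 0 0 0.003 0.031 -0.031 0.11 0"
}}

```text
time_s: 1.7
tool_pos: [518.2, -328.8, 93.3]
orientation: [-3.141, 0.003, -0.005]
wrist_force: [-0.0, -0.5, -0.3]
opening: 1.002
grasp_force: 0.0
```

```bash
python3 go.py 520.5 -326.3 94 0
```

```text
t 1.7 p [ 518.1637 -328.8279   93.3137] rpy [-3.1408  0.0027 -0.0052] F [-0.0158 -0.4709 -0.2605] open 1.002 gf 0.0
turn [-0.0008  0.0027 -0.0052] shift m [ 0.0023 -0.0025 -0.0007]
```

Emit:
{"api": "carry_out", "payload": {
  "targets": "0 0.003 -0.005 0.002 -0.0025 -0.0005 0; 0 0.003 -0.005 0.002 -0.0025 -0.0005 0; 0 0.003 -0.005 0.002 -0.0025 -0.0005 0"
}}

```text
time_s: 2.0
tool_pos: [522.5, -325.8, 96.4]
orientation: [3.141, -0.005, 0.002]
wrist_force: [-0.1, -0.9, 0.4]
opening: 0.999
grasp_force: 0.0
```

```bash
python3 go.py 520.5 -326.3 94 0
```

```text
t 2.0 p [ 522.494  -325.7935   96.36  ] rpy [ 3.1405 -0.0052  0.0018] F [-0.0905 -0.8577  0.3876] open 0.999 gf 0.0
turn [ 0.0011 -0.0052  0.0018] shift m [-0.002   0.0005  0.0024]
```

Emit:
{"api": "carry_out", "payload": {
  "targets": "0 0 0 0 0 0 0; 0 0 0 0 0 0 0; 0 0 0 0 0 0 0"
}}

```text
time_s: 2.3
tool_pos: [521.8, -325.4, 95.1]
orientation: [3.141, -0.003, 0.002]
wrist_force: [-0.8, 0.1, 0.7]
opening: 1.006
grasp_force: 0.0
```

```bash
python3 go.py 520.5 -326.3 94 0
```

```text
t 2.3 p [ 521.8383 -325.4244   95.086 ] rpy [ 3.1415 -0.0032  0.0018] F [-0.848   0.1136  0.6617] open 1.006 gf 0.0
turn [ 0.0001 -0.0032  0.0018] shift m [-0.0013  0.0009  0.0011]
```

Emit:
{"api": "carry_out", "payload": {
  "targets": "0 -0.003 0 -0.001 0.001 0.001 0; 0 -0.003 0 -0.001 0.001 0.001 0; 0 -0.003 0 -0.001 0.001 0.001 0; 0 -0.003 0 -0.001 0.001 0.001 0"
}}

```text
time_s: 2.7
tool_pos: [520.8, -326.4, 93.8]
orientation: [-3.141, 0.0, 0.002]
wrist_force: [-0.7, 0.4, -0.0]
opening: 0.999
grasp_force: 0.0
```

```bash
python3 go.py 520.5 -326.3 94 0
```

```text
t 2.7 p [ 520.7651 -326.3719   93.7724] rpy [-3.1415  0.0001  0.0017] F [-0.6735  0.3871 -0.0017] open 0.999 gf 0.0
turn [-0.0001  0.0001  0.0017] shift m [-0.0003 -0.0001 -0.0002]
```

Emit:
{"api": "carry_out", "payload": {
  "targets": "0 0 0 0 0 0 1; 0 0 0 0 0 0 1; 0 0 0 0 0 0 1; 0 0 0 0 0 0 1; 0 0 0 0 0 0 1; 0 0 0 0 0 0 1; 0 0 0 0 0 0 1",
  "grip_force": 30
}}

```text
time_s: 3.4
tool_pos: [521.0, -326.4, 94.8]
orientation: [3.141, -0.001, 0.002]
wrist_force: [-2.6, 1.6, 8.3]
opening: 0.437
grasp_force: 29.4
```

```bash
python3 go.py 520.5 -326.3 94 0
```

```text
t 3.4 p [ 521.0199 -326.4472   94.7903] rpy [ 3.1413 -0.0009  0.0018] F [-2.6363  1.5759  8.3133] open 0.437 gf 29.419880211353302
turn [ 0.0003 -0.0009  0.0018] shift m [-0.0005 -0.0001  0.0008]
```

Emit:
{"api": "carry_out", "payload": {
  "targets": "0 0 0 0 0 -0.02 1; 0 0 0 0 0 -0.05 1; 0 0 0 0 0 -0.075 1; 0 0 0 0 0 -0.075 1; 0 0 0 0 0 -0.075 1"
}}

```text
time_s: 3.9
tool_pos: [520.8, -326.4, 169.0]
orientation: [3.141, -0.001, 0.002]
wrist_force: [-1.1, 0.7, -1.0]
opening: 0.431
grasp_force: 30.4
```

Emit:
{"api": "carry_out", "payload": {
  "targets": "0 0 0 -0.001 -0.03 0 1; 0 0 0 -0.003 -0.07 0 1; 0 0 0 -0.005 -0.11 0 1; 0 0 0 -0.006 -0.15 0 1; 0 0 0 -0.008 -0.19 0 1; 0 0 0 -0.01 -0.23 0 1; 0 0 0 -0.011 -0.27 0 1; 0 0 0 -0.012 -0.3 0 1"
}}

```text
time_s: 4.7
tool_pos: [507.1, -23.6, 167.6]
orientation: [-3.141, 0.002, 0.004]
wrist_force: [1.3, -0.0, -1.5]
opening: 0.431
grasp_force: 30.4
```

Emit:
{"api": "carry_out", "payload": {
  "targets": "0 0 0 0 -0.02 0 1; 0 0 0 0 -0.028 0 1; 0 0 0 0 -0.028 0 1; 0 0 0 0 -0.028 0 1; 0 0 0 0 -0.028 0 1"
}}

```text
time_s: 5.2
tool_pos: [508.0, -0.0, 168.6]
orientation: [3.141, 0.0, -0.0]
wrist_force: [-1.1, 0.3, -0.8]
opening: 0.431
grasp_force: 30.4
```

```bash
python3 go.py 509 1.6 170 0
python3 - <<'E'
from cell import r
from h import *
np.set_printoptions(precision=1,suppress=True)
D={n:r.get_image(n) for n in("scene","top")};pickle.dump(D,open("d1.pkl","wb"))
o=r.get_obs();tz=o["tool_pos"][2];print(o["tool_pos"])
s=D["scene"];cv2.imwrite("pics/s1.png",cv2.resize(s["img"][60:220,260:420,::-1],None,fx=3.7,fy=3.7,interpolation=cv2.INTER_CUBIC))
E
```

```text
t 5.2 p [508.0432  -0.0408 168.6322] rpy [ 3.1409  0.0005 -0.0004] F [-1.1427  0.2531 -0.7715] open 0.431 gf 30.409803986549377
turn [ 0.0007  0.0005 -0.0004] shift m [ 0.001  -0.0016 -0.0014]
[508.1   0.3 168.8]
```

View pics/s1.png

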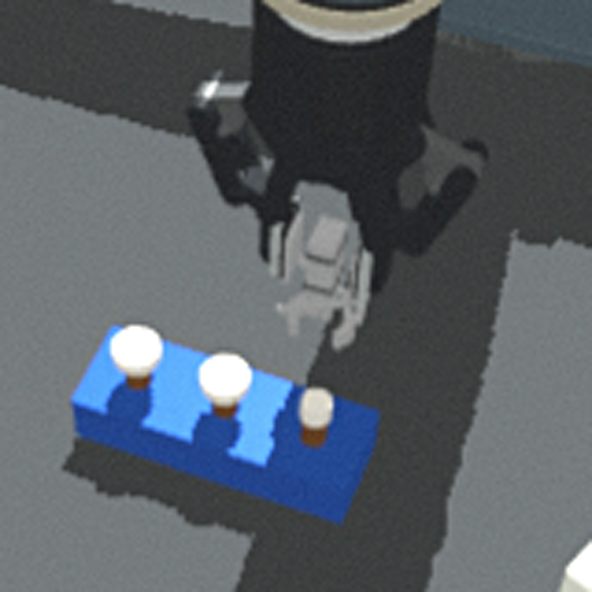

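The forceps hang squarely, jaws open, above the narrow-cap vial (crop 315,410). I'll measure their x offset against the vial from the same camera's depth.

```bash
python3 - <<'E'
from h import *
np.set_printoptions(precision=1,suppress=True)
d=pickle.load(open("d1.pkl","rb"))["scene"]
c=cloud(d)[60:180,300:380].reshape(-1,3)
c=c[(c[:,2]>120)&(abs(c[:,1]-1)<30)&(c[:,0]>480)&(c[:,0]<560)]
for lo,hi in((120,135),(135,145),(145,158),(158,170),(170,182),(182,195),(195,203),(203,210)):
    m=c[(c[:,2]>lo)&(c[:,2]<hi)];b=m[abs(m[:,1]-1)<9]
    print(lo,len(m),"all y",np.percentile(m[:,1],[1,99]),"x",np.percentile(m[:,0],[2,98]),"| block x",np.percentile(b[:,0],[5,50,90,98]) if len(b) else "", "y",np.percentile(b[:,1],[2,98]) if len(b) else"")
E
python3 go.py 508.8 1.6 170 0
```

```text
120 16 all y [-14.2  17.9] x [502.3 516.4] | block x  y 
135 64 all y [-17.4  20. ] x [498.1 517.1] | block x [509.2 510.6 513.7 514.3] y [0.3 9.5]
145 58 all y [-20.4  20. ] x [497.3 517.7] | block x [498.3 511.9 515.8 517.2] y [-7.   9.3]
158 50 all y [-15.5  16.4] x [497.3 518.2] | block x [503.1 516.2 517.1 518.6] y [-4.8  9.5]
170 107 all y [-27.7  27.6] x [498.5 518.8] | block x [503.  515.6 516.7 517.1] y [-7.1  6.9]
182 137 all y [-28.2  30.7] x [499.3 518.2] | block x [501.5 516.2 517.1 517.6] y [-6.1  7. ]
195 136 all y [-28.5  29.8] x [497.3 518.3] | block x [497.9 512.  517.  517.4] y [-6.8  7.1]
203 74 all y [-25.6  30.1] x [498.  518.2] | block x [498.7 506.5 514.3 515.8] y [-6.1  4.7]
t 5.3 p [508.1331   0.3285 168.7778] rpy [ 3.1413  0.0001 -0.0001] F [-0.5001 -0.3428 -0.2514] open 0.43 gf 30.40973961353302
turn [ 0.0003  0.0001 -0.0001] shift m [ 0.0007 -0.0013 -0.0012]
```

Emit:
{"api": "carry_out", "payload": {
  "targets": "0 0 0 0.0015 -0.0015 0.02 1; 0 0 0 0.0015 -0.0015 0.05 1; 0 0 0 0.0015 -0.0015 0.058 1; 0 0 0 0.0015 -0.0015 0.058 1; 0 0 0 0.0015 -0.0015 0.058 1; 0 0 0 0.0015 -0.0015 0.058 1"
}}

```text
time_s: 5.9
tool_pos: [510.4, 3.0, 112.0]
orientation: [-3.141, -0.002, 0.001]
wrist_force: [-0.6, 0.3, -0.4]
opening: 0.428
grasp_force: 30.6
```

```bash
python3 go.py 509.7 1.8 105 0
```

```text
t 5.9 p [510.4202   2.9662 111.9765] rpy [-3.1415 -0.0018  0.0015] F [-0.636   0.34   -0.3691] open 0.428 gf 30.59280216693878
turn [-0.0001 -0.0018  0.0015] shift m [-0.0007  0.0012  0.007 ]
```

Emit:
{"api": "carry_out", "payload": {
  "targets": "0 0 0 -0.0005 0.001 0.003 1; 0 0 0 -0.0005 0.001 0.003 1; 0 0 0 -0.0005 0.001 0.003 1; 0 0 0 -0.0005 0.001 0.003 1; 0 0 0 -0.0005 0.001 0.003 1"
}}

```text
time_s: 6.4
tool_pos: [509.2, 2.1, 107.9]
orientation: [-3.142, -0.0, 0.002]
wrist_force: [0.2, 0.7, -1.1]
opening: 0.43
grasp_force: 30.6
```

```bash
python3 go.py 509.7 1.8 96 0
```

```text
t 6.4 p [509.229    2.1271 107.9387] rpy [-3.1415 -0.0001  0.0018] F [ 0.2375  0.6942 -1.1133] open 0.43 gf 30.59188663959503
turn [-0.     -0.0001  0.0018] shift m [0.0005 0.0003 0.0119]
```

Good. Now down in small steps with force watch.

Emit:
{"api": "carry_out", "payload": {
  "targets": "0 0 0 0.0003 0 0.004 1; 0 0 0 0.0003 0 0.008 1; 0 0 0 0.0003 0 0.011 1; 0 0 0 0.0003 0 0.011 1; 0 0 0 0.0003 0 0.011 1; 0 0 0 0.0003 0 0.011 1"
}}

```text
time_s: 7.0
tool_pos: [509.5, 2.1, 96.9]
orientation: [-3.142, -0.0, 0.002]
wrist_force: [-0.3, 0.7, -0.7]
opening: 0.429
grasp_force: 30.6
```

Emit:
{"api": "carry_out", "payload": {
  "targets": "0 0 0 0 0 0.001 1; 0 0 0 0 0 0.001 1; 0 0 0 0 0 0.001 1"
}}

```text
time_s: 7.3
tool_pos: [509.5, 2.1, 95.9]
orientation: [-3.142, -0.0, 0.002]
wrist_force: [-0.3, 0.7, -1.3]
opening: 0.426
grasp_force: 30.6
```

Emit:
{"api": "carry_out", "payload": {
  "targets": "0 0 0 0 0 0.001 1; 0 0 0 0 0 0.002 1; 0 0 0 0 0 0.002 1; 0 0 0 0 0 0.002 1"
}}

```text
time_s: 7.7
tool_pos: [509.7, 2.1, 94.0]
orientation: [-3.142, -0.0, 0.002]
wrist_force: [-0.9, -0.1, 2.8]
opening: 0.432
grasp_force: 31.4
```

Emit:
{"api": "carry_out", "payload": {
  "targets": "0 0 0 0 0 0.0005 1; 0 0 0 0 0 0.001 1; 0 0 0 0 0 0.001 1; 0 0 0 0 0 0.001 1"
}}

```text
time_s: 8.1
tool_pos: [509.6, 2.1, 93.0]
orientation: [-3.142, -0.0, 0.002]
wrist_force: [-0.2, -0.2, 4.4]
opening: 0.432
grasp_force: 32.0
```

```bash
python3 go.py; python3 go.py
```

```text
t 8.1 p [509.6433   2.0786  92.9781] rpy [-3.1415 -0.0003  0.0018] F [-0.228  -0.1555  4.4444] open 0.432 gf 31.961252689361572
t 8.1 p [509.6433   2.0786  92.9781] rpy [-3.1415 -0.0003  0.0018] F [-0.228  -0.1555  4.4444] open 0.432 gf 31.961252689361572
```

Emit:
{"api": "carry_out", "payload": {
  "targets": "0 0 0 0 0 0 0; 0 0 0 0 0 0 0; 0 0 0 0 0 0 0; 0 0 0 0 0 0 0; 0 0 0 0 0 0 0; 0 0 0 0 0 0 0"
}}

```text
time_s: 8.7
tool_pos: [509.4, 2.1, 92.8]
orientation: [-3.142, 0.0, 0.002]
wrist_force: [0.5, -0.1, 0.3]
opening: 1.003
grasp_force: 0.0
```

```bash
python3 go.py
python3 - <<'E'
from cell import r
from h import *
d=r.get_image("scene");pickle.dump(d,open("d2.pkl","wb"))
cv2.imwrite("pics/s2.png",cv2.resize(d["img"][60:220,260:420,::-1],None,fx=3.7,fy=3.7,interpolation=cv2.INTER_CUBIC))
E
```

```text
t 8.7 p [509.4474   2.0665  92.8244] rpy [-3.1416  0.0001  0.0018] F [ 0.4835 -0.0718  0.2689] open 1.003 gf 0.0
```

View pics/s2.png

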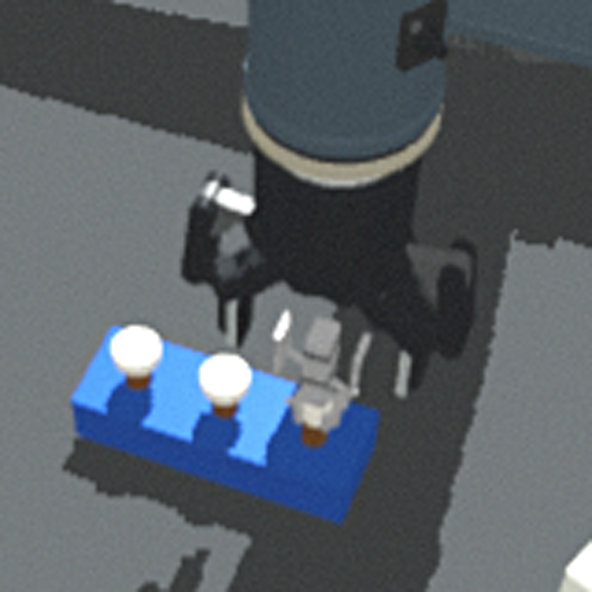

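Released, and the forceps stand on the cap. Retreat up, checking the joints and the forceps' fit.

Emit:
{"api": "carry_out", "payload": {
  "targets": "0 0 0 0 0 -0.02 0; 0 0 0 0 0 -0.05 0; 0 0 0 0 0 -0.065 0; 0 0 0 0 0 -0.065 0"
}}

```text
time_s: 9.15
tool_pos: [510.7, 2.1, 159.9]
orientation: [-3.141, -0.004, 0.002]
wrist_force: [0.4, 0.4, -1.0]
opening: 1.001
grasp_force: 0.0
```

```bash
python3 - <<'E'
from cell import r
from h import *
np.set_printoptions(precision=1,suppress=True)
print(r.get_obs()["joint_positions"])
for n in("scene","top"):
    d=r.get_image(n);c=cloud(d).reshape(-1,3)
    c=c[(abs(c[:,0]-509)<20)&(abs(c[:,1]-2)<32)]
    for lo,hi in((98,112),(112,120),(120,126),(126,132)):
        m=c[(c[:,2]>lo)&(c[:,2]<hi)];b=m[abs(m[:,1]-2)<9]
        if len(b)>5:print(n,lo,len(m),"y",np.percentile(m[:,1],[2,98]),"block x",np.percentile(b[:,0],[2,98]),"y",np.percentile(b[:,1],[2,98]),"z",np.percentile(b[:,2],98))
E
python3 go.py 509 2 158 1.5708
```

```text
[-0.1  0.4  0.   2.  -0.   0.8 -1.6]
scene 98 78 y [-20.7  26.2] block x [499.9 518.6] y [-4.   9.2] z 111.81920283373208
scene 112 48 y [-20.8  26.2] block x [501.5 518.4] y [-4.6  9.1] z 119.91685779007544
scene 120 39 y [-20.8  26.2] block x [505.6 518.8] y [-4.8  9. ] z 125.5649956000177
scene 126 93 y [-21.   25.1] block x [498.7 518. ] y [-4.5  8.7] z 131.24159689559613
t 9.25 p [509.4415   2.1285 157.8086] rpy [-3.1415 -0.0004  0.0019] F [-0.9691  0.3543  0.3536] open 0.997 gf 0.0
turn [ 0.0003 -0.0004 -1.5689] shift m [-0.0004  0.0001 -0.0002]
```

Emit:
{"api": "carry_out", "payload": {
  "targets": "0 0 -0.14 0 0 0 0; 0 0 -0.28 0 0 0 0; 0 0 -0.42 0 0 0 0; 0 0 -0.56 0 0 0 0; 0 0 -0.7 0 0 0 0; 0 0 -0.84 0 0 0 0; 0 0 -0.98 0 0 0 0; 0 0 -1.12 0 0 0 0"
}}

```text
time_s: 10.05
tool_pos: [508.8, 2.1, 156.6]
orientation: [-3.14, 0.001, 1.128]
wrist_force: [0.4, 0.3, -0.1]
opening: 1.0
grasp_force: 0.0
```

Emit:
{"api": "carry_out", "payload": {
  "targets": "0 0 -0.14 0 0 0 0; 0 0 -0.28 0 0 0 0; 0 0 -0.42 0 0 0 0; 0 0 -0.449 0 0 0 0; 0 0 -0.449 0 0 0 0; 0 0 -0.449 0 0 0 0"
}}

```text
time_s: 10.65
tool_pos: [509.2, 2.1, 157.4]
orientation: [-3.141, -0.0, 1.568]
wrist_force: [-0.3, 0.2, -0.2]
opening: 1.002
grasp_force: 0.0
```

```bash
python3 go.py 508.8 2.2 94 1.5708
```

```text
t 10.65 p [509.2319   2.0542 157.4172] rpy [-3.1408 -0.0002  1.5676] F [-0.26    0.1518 -0.2318] open 1.002 gf 0.0
turn [-0.0008 -0.0002 -0.0032] shift m [ 0.0001 -0.0004  0.0634]
```

Emit:
{"api": "carry_out", "payload": {
  "targets": "0 0 -0.003 0 -0.0005 0.015 0; 0 0 -0.003 0 -0.0005 0.035 0; 0 0 -0.003 0 -0.0005 0.055 0; 0 0 -0.003 0 -0.0005 0.064 0; 0 0 -0.003 0 -0.0005 0.064 0; 0 0 -0.003 0 -0.0005 0.064 0; 0 0 -0.003 0 -0.0005 0.064 0; 0 0 -0.003 0 -0.0005 0.064 0"
}}

```text
time_s: 11.45
tool_pos: [509.5, 2.1, 94.6]
orientation: [3.14, 0.0, 1.573]
wrist_force: [0.1, 0.1, -0.3]
opening: 1.002
grasp_force: 0.0
```

```bash
python3 go.py 508.8 2.2 94 1.5708
```

```text
t 11.45 p [509.4676   2.0917  94.6295] rpy [3.1402 0.     1.5735] F [ 0.1363  0.1069 -0.3016] open 1.002 gf 0.0
turn [0.0014 0.     0.0027] shift m [ 0.0001 -0.0007  0.0006]
```

Emit:
{"api": "carry_out", "payload": {
  "targets": "0 0 0.002 0 -0.0006 0.0005 0; 0 0 0.002 0 -0.0006 0.0005 0.3; 0 0 0.002 0 -0.0006 0.0005 0.6; 0 0 0.002 0 -0.0006 0.0005 1; 0 0 0.002 0 -0.0006 0.0005 1; 0 0 0.002 0 -0.0006 0.0005 1; 0 0 0.002 0 -0.0006 0.0005 1; 0 0 0.002 0 -0.0006 0.0005 1",
  "grip_force": 60
}}

```text
time_s: 12.25
tool_pos: [508.4, 2.1, 93.4]
orientation: [3.142, -0.0, 1.572]
wrist_force: [0.5, -0.1, -0.3]
opening: 0.228
grasp_force: 58.5
```

Emit:
{"api": "carry_out", "payload": {
  "targets": "0 0 0 0 0 0 1; 0 0 0 0 0 0 1"
}}

```text
time_s: 12.45
tool_pos: [508.4, 2.1, 93.4]
orientation: [3.142, 0.0, 1.572]
wrist_force: [0.2, -0.3, 0.4]
opening: 0.226
grasp_force: 58.5
```

Emit:
{"api": "carry_out", "payload": {
  "targets": "0 0 0 0 0 -0.01 1; 0 0 0 0 0 -0.025 1; 0 0 0 0 0 -0.045 1; 0 0 0 0 0 -0.07 1; 0 0 0 0 0 -0.1 1; 0 0 0 0 0 -0.12 1; 0 0 0 0 0 -0.12 1; 0 0 0 0 0 -0.12 1"
}}

```text
time_s: 13.25
tool_pos: [508.2, 2.0, 213.6]
orientation: [3.141, 0.0, 1.572]
wrist_force: [-0.3, 0.1, -0.8]
opening: 0.226
grasp_force: 59.0
```

Emit:
{"api": "carry_out", "payload": {
  "targets": "0 0 0 0.02 0 0 1; 0 0 0 0.055 0 0 1; 0 0 0 0.095 0 0 1; 0 0 0 0.14 0 0 1; 0 0 0 0.185 0 0 1; 0 0 0 0.22 0 0 1; 0 0 0 0.225 0 0 1; 0 0 0 0.225 0 0 1"
}}

```text
time_s: 14.05
tool_pos: [507.1, 228.1, 212.1]
orientation: [-3.139, 0.001, 1.575]
wrist_force: [1.0, -0.6, -1.8]
opening: 0.227
grasp_force: 58.9
```

```bash
python3 go.py 513.5 264.3 213 1.5708;  python3 - <<'E'
from cell import r
from h import *
D={n:r.get_image(n) for n in("scene","top")};pickle.dump(D,open("d3.pkl","wb"))
d=D["scene"];a=cv2.resize(d["img"][60:260,360:560,::-1],None,fx=2.9,fy=2.9,interpolation=cv2.INTER_CUBIC)
cv2.imwrite("pics/s3.png",a)
E
```

```text
t 14.05 p [507.1266 228.0734 212.0505] rpy [-3.1392  0.0006  1.5747] F [ 0.9793 -0.5951 -1.7589] open 0.227 gf 58.94573628902435
turn [-0.0023  0.0006  0.0039] shift m [ 0.0362  0.0065 -0.001 ]
```

View pics/s3.png

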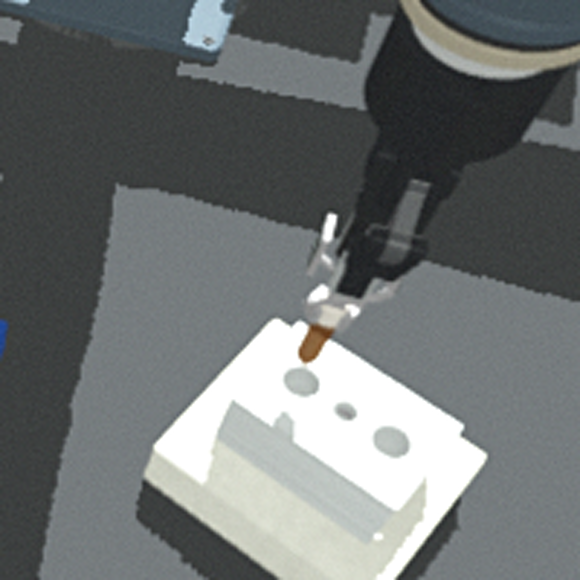

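Vial hangs upright, jaws on the cap (crop 325,320). Narrow well is at crop (345,411), which is scene pixel (479,202). I'll measure the well and the vial axis in this view.

```bash
cat > m.py <<'E'
from h import *
np.set_printoptions(precision=2,suppress=True)
def amber(d,tcpz):
    im=d["img"].astype(int);a=(im[...,0]>im[...,2]+45)&(im[...,0]>70);a[:60]=0
    a[:,:400]=0;a[260:]=0
    b=max(blobs(a,10),key=lambda t:t[0][4])
    y,x=np.nonzero(b[2]);pts=np.c_[x,y].astype(np.float32)
    for z in(tcpz-58,tcpz-61,tcpz-64): print("amber",b[1],b[0],"z",z,plane(d,b[1],z)[0])
def wells(d):
    g=cv2.cvtColor(d["img"],cv2.COLOR_RGB2GRAY).astype(int)[170:230,445:510]
    m=(g<205)&(g>0)
    for s,ce,k in blobs(m,8):
        if s[4]<300:print("well",ce+[445,170],s,plane(d,ce+[445,170],97)[0])
E
python3 - <<'E'
from m import *
D=pickle.load(open("d3.pkl","rb"));d=D["scene"]
amber(d,212.3);wells(d)
c=cloud(d);P=c[170:230,445:510].reshape(-1,3);P=P[(P[:,2]>94)&(P[:,2]<100)]
t=D["top"];g=cv2.cvtColor(t["img"],cv2.COLOR_RGB2GRAY).astype(int)[225:270,155:215]
for s,ce,k in blobs(g<125,5):print("top",ce+[155,225],s,plane(t,ce+[155,225],97)[0])
E
python3 go.py
```

```text
amber [467.84 177.69] [463 172  12  13  91] z 154.3 [512.59 226.91 154.3 ]
amber [467.84 177.69] [463 172  12  13  91] z 151.3 [510.17 227.4  151.3 ]
amber [467.84 177.69] [463 172  12  13  91] z 148.3 [507.75 227.89 148.3 ]
well [447.57 172.7 ] [ 0  0  9  9 44] [468.46 197.49  97.  ]
well [463.61 191.31] [13 17 12 10 89] [500.6  234.55  97.  ]
well [478.9  201.52] [31 29  7  6 31] [513.16 265.16  97.  ]
well [494.53 211.96] [44 37 12 11 99] [525.63 295.41  97.  ]
top [173.36 246.67] [   0    0   46   45 1669] [511.25 288.18  97.  ]
top [200.2  246.18] [43 15  6 12 45] [513.98 233.14  97.  ]
t 14.15 p [507.8515 225.5673 212.4133] rpy [-3.14    0.0017  1.571 ] F [-0.1427 -0.7477 -1.6977] open 0.221 gf 58.94638538360596
```

```bash
python3 go.py 513.3 264.6 212.4 1.5708
```

```text
t 14.15 p [507.8515 225.5673 212.4133] rpy [-3.14    0.0017  1.571 ] F [-0.1427 -0.7477 -1.6977] open 0.221 gf 58.94638538360596
turn [-0.0016  0.0017  0.0002] shift m [ 0.039   0.0055 -0.0001]
```

Emit:
{"api": "carry_out", "payload": {
  "targets": "0 0 0 0.02 0.003 0 1; 0 0 0 0.038 0.0055 0 1; 0 0 0 0.038 0.0055 0 1; 0 0 0 0.038 0.0055 0 1; 0 0 0 0.038 0.0055 0 1; 0 0 0 0.038 0.0055 0 1; 0 0 0 0.038 0.0055 0 1"
}}

```text
time_s: 14.85
tool_pos: [513.7, 264.5, 213.4]
orientation: [3.142, 0.0, 1.571]
wrist_force: [0.1, -1.3, -1.1]
opening: 0.222
grasp_force: 58.9
```

```bash
python3 go.py 513.3 264.6 185 1.5708
```

```text
t 14.85 p [513.7177 264.5043 213.4032] rpy [3.1415 0.0003 1.5711] F [ 0.1124 -1.273  -1.1356] open 0.222 gf 58.921303153038025
turn [0.0001 0.0003 0.0003] shift m [ 0.0001 -0.0004  0.0284]
```

Emit:
{"api": "carry_out", "payload": {
  "targets": "0 0 0 0 -0.0004 0.01 1; 0 0 0 0 -0.0004 0.02 1; 0 0 0 0 -0.0004 0.03 1; 0 0 0 0 -0.0004 0.03 1; 0 0 0 0 -0.0004 0.03 1; 0 0 0 0 -0.0004 0.03 1"
}}

```text
time_s: 15.45
tool_pos: [513.4, 265.3, 183.6]
orientation: [3.141, -0.0, 1.572]
wrist_force: [0.4, -0.1, -0.2]
opening: 0.224
grasp_force: 58.9
```

Emit:
{"api": "carry_out", "payload": {
  "targets": "0 0 0 0 0 0.003 1; 0 0 0 0 0 0.005 1; 0 0 0 0 0 0.005 1; 0 0 0 0 0 0.005 1"
}}

```text
time_s: 15.85
tool_pos: [513.2, 265.1, 178.4]
orientation: [-3.142, 0.0, 1.572]
wrist_force: [-0.2, 0.7, -1.2]
opening: 0.229
grasp_force: 58.9
```

```bash
python3 go.py 513.3 264.6 175 1.5708;  python3 - <<'E'
from cell import r
from h import *
d=r.get_image("scene")
a=cv2.resize(d["img"][120:250,410:540,::-1],None,fx=4,fy=4,interpolation=cv2.INTER_CUBIC)
cv2.imwrite("pics/s4.png",a)
E
```

```text
t 15.85 p [513.2188 265.0548 178.3561] rpy [-3.1416  0.      1.5718] F [-0.1881  0.7497 -1.1651] open 0.229 gf 58.921605348587036
turn [-0.     0.     0.001] shift m [-0.0005  0.0001  0.0034]
```

View pics/s4.png

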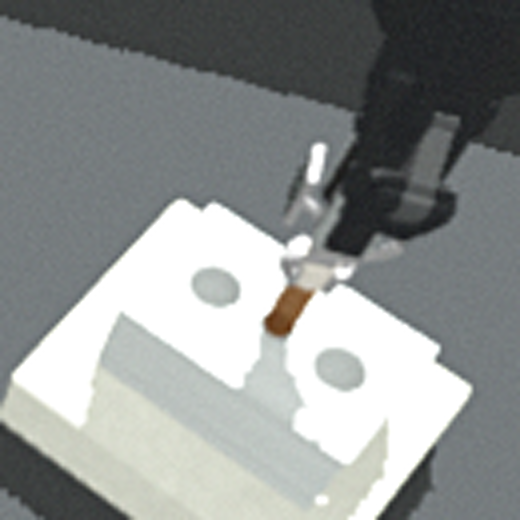

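The foot is at crop (278,330), and the midpoint of the side wells is at (277,328), so it is entering the narrow well. Lowering to just above the rollers.

Emit:
{"api": "carry_out", "payload": {
  "targets": "0 0 0 -0.0003 0 0.002 1; 0 0 0 -0.0003 0 0.004 1; 0 0 0 -0.0003 0 0.005 1; 0 0 0 -0.0003 0 0.005 1; 0 0 0 -0.0003 0 0.005 1"
}}

```text
time_s: 16.4
tool_pos: [513.2, 264.8, 173.4]
orientation: [-3.142, 0.0, 1.572]
wrist_force: [-0.0, -0.7, -1.6]
opening: 0.226
grasp_force: 58.9
```

Emit:
{"api": "carry_out", "payload": {
  "targets": "0 0 0 0 0 0.001 1; 0 0 0 0 0 0.002 1; 0 0 0 0 0 0.002 1"
}}

```text
time_s: 16.7
tool_pos: [513.2, 264.8, 171.2]
orientation: [-3.142, 0.0, 1.572]
wrist_force: [1.2, -0.9, -1.6]
opening: 0.225
grasp_force: 58.9
```

Emit:
{"api": "carry_out", "payload": {
  "targets": "0 0 0 0 0 0.001 1; 0 0 0 0 0 0.002 1; 0 0 0 0 0 0.002 1"
}}

```text
time_s: 17.0
tool_pos: [513.2, 264.7, 169.2]
orientation: [-3.141, 0.0, 1.572]
wrist_force: [0.4, -0.2, -1.0]
opening: 0.225
grasp_force: 58.9
```

Emit:
{"api": "carry_out", "payload": {
  "targets": "0 0 0 0 0 0.0005 1; 0 0 0 0 0 0.001 1; 0 0 0 0 0 0.001 1"
}}

```text
time_s: 17.3
tool_pos: [513.2, 264.8, 168.3]
orientation: [-3.142, -0.0, 1.572]
wrist_force: [0.3, -0.8, -2.5]
opening: 0.225
grasp_force: 58.9
```

Emit:
{"api": "carry_out", "payload": {
  "targets": "0 0 0 0 0 0.0005 1; 0 0 0 0 0 0.001 1; 0 0 0 0 0 0.001 1"
}}

```text
time_s: 17.6
tool_pos: [513.2, 264.8, 167.3]
orientation: [3.142, -0.0, 1.572]
wrist_force: [0.6, -0.6, -1.1]
opening: 0.219
grasp_force: 59.0
```

Emit:
{"api": "carry_out", "payload": {
  "targets": "0 0 0 0 0 0.0005 1; 0 0 0 0 0 0.001 1; 0 0 0 0 0 0.001 1"
}}

```text
time_s: 17.9
tool_pos: [513.3, 264.7, 166.4]
orientation: [3.141, 0.0, 1.572]
wrist_force: [0.1, -0.6, -0.7]
opening: 0.225
grasp_force: 59.0
```

Emit:
{"api": "carry_out", "payload": {
  "targets": "0 0 0 0 0 0.0005 1; 0 0 0 0 0 0.001 1; 0 0 0 0 0 0.001 1"
}}

```text
time_s: 18.2
tool_pos: [513.4, 264.8, 165.5]
orientation: [3.141, -0.0, 1.572]
wrist_force: [0.9, -0.2, 0.5]
opening: 0.224
grasp_force: 59.1
```

Emit:
{"api": "carry_out", "payload": {
  "targets": "0 0 0 0 0 0.0005 1; 0 0 0 0 0 0.001 1; 0 0 0 0 0 0.001 1"
}}

```text
time_s: 18.5
tool_pos: [513.2, 264.9, 164.3]
orientation: [-3.142, -0.0, 1.572]
wrist_force: [1.2, 0.2, 1.1]
opening: 0.226
grasp_force: 59.1
```

Emit:
{"api": "carry_out", "payload": {
  "targets": "0 0 0 0 0 0.0005 1; 0 0 0 0 0 0.001 1; 0 0 0 0 0 0.001 1"
}}

```text
time_s: 18.8
tool_pos: [513.2, 264.8, 163.3]
orientation: [-3.142, -0.0, 1.572]
wrist_force: [1.0, 0.5, 0.4]
opening: 0.225
grasp_force: 59.1
```

Emit:
{"api": "carry_out", "payload": {
  "targets": "0 0 0 0 0 0.0005 1; 0 0 0 0 0 0.001 1; 0 0 0 0 0 0.001 1"
}}

```text
time_s: 19.1
tool_pos: [513.2, 264.8, 162.2]
orientation: [-3.141, 0.0, 1.572]
wrist_force: [0.1, 0.6, 0.1]
opening: 0.225
grasp_force: 59.1
```

Emit:
{"api": "carry_out", "payload": {
  "targets": "0 0 0 0 0 0.0005 1; 0 0 0 0 0 0.001 1; 0 0 0 0 0 0.001 1"
}}

```text
time_s: 19.4
tool_pos: [513.2, 264.8, 161.3]
orientation: [-3.142, 0.0, 1.572]
wrist_force: [0.4, -0.7, -0.8]
opening: 0.22
grasp_force: 59.0
```

Emit:
{"api": "carry_out", "payload": {
  "targets": "0 0 0 0 0 0.0005 1; 0 0 0 0 0 0.001 1; 0 0 0 0 0 0.001 1"
}}

```text
time_s: 19.7
tool_pos: [513.2, 264.8, 160.3]
orientation: [-3.142, 0.0, 1.572]
wrist_force: [1.5, -0.2, 0.1]
opening: 0.223
grasp_force: 59.0
```

```bash
python3 go.py;  python3 - <<'E'
from cell import r
from h import *
d=r.get_image("scene");pickle.dump(d,open("d5.pkl","wb"))
a=cv2.resize(d["img"][120:250,410:540,::-1],None,fx=4,fy=4,interpolation=cv2.INTER_CUBIC)
cv2.imwrite("pics/s5.png",a)
E
```

```text
t 19.7 p [513.2092 264.7659 160.268 ] rpy [-3.1415  0.      1.5718] F [ 1.4945 -0.2041  0.1015] open 0.223 gf 59.04347598552704
```

View pics/s5.png

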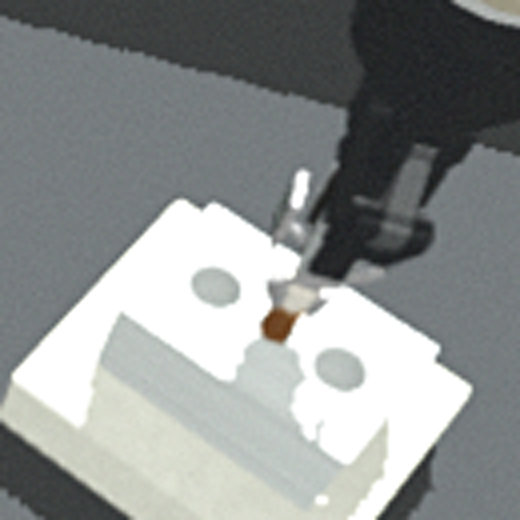

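Vial sinking into the narrow well (amber at crop 278,325, cap and jaws intact). Keep feeling downwards.

Emit:
{"api": "carry_out", "payload": {
  "targets": "0 0 0 0 0 0.0005 1; 0 0 0 0 0 0.001 1; 0 0 0 0 0 0.001 1"
}}

```text
time_s: 20.05
tool_pos: [513.2, 264.8, 159.3]
orientation: [-3.142, -0.0, 1.572]
wrist_force: [2.0, 0.1, 0.4]
opening: 0.225
grasp_force: 59.0
```

Emit:
{"api": "carry_out", "payload": {
  "targets": "0 0 0 0 0 0.0005 1; 0 0 0 0 0 0.001 1; 0 0 0 0 0 0.001 1"
}}

```text
time_s: 20.35
tool_pos: [513.2, 264.8, 158.3]
orientation: [-3.141, 0.0, 1.572]
wrist_force: [1.2, 0.2, 0.4]
opening: 0.219
grasp_force: 59.0
```

Emit:
{"api": "carry_out", "payload": {
  "targets": "0 0 0 0 0 0.0005 1; 0 0 0 0 0 0.001 1; 0 0 0 0 0 0.001 1"
}}

```text
time_s: 20.65
tool_pos: [513.2, 264.8, 157.3]
orientation: [-3.142, -0.0, 1.572]
wrist_force: [0.7, -0.6, 0.2]
opening: 0.224
grasp_force: 59.0
```

Emit:
{"api": "carry_out", "payload": {
  "targets": "0 0 0 0 0 0.0005 1; 0 0 0 0 0 0.001 1; 0 0 0 0 0 0.001 1"
}}

```text
time_s: 20.95
tool_pos: [513.2, 264.8, 156.3]
orientation: [-3.142, 0.0, 1.572]
wrist_force: [1.8, 1.6, -0.7]
opening: 0.224
grasp_force: 59.0
```

Emit:
{"api": "carry_out", "payload": {
  "targets": "0 0 0 0 0.0002 0.0005 1; 0 0 0 0 0.0002 0.001 1; 0 0 0 0 0.0002 0.001 1"
}}

```text
time_s: 21.25
tool_pos: [513.3, 264.7, 155.2]
orientation: [-3.141, 0.0, 1.572]
wrist_force: [1.5, -0.4, -0.5]
opening: 0.223
grasp_force: 58.9
```

Emit:
{"api": "carry_out", "payload": {
  "targets": "0 0 0 0 0 0.0005 1; 0 0 0 0 0 0.001 1; 0 0 0 0 0 0.001 1"
}}

```text
time_s: 21.55
tool_pos: [513.4, 264.8, 154.3]
orientation: [-3.141, 0.0, 1.572]
wrist_force: [0.6, 0.6, 0.0]
opening: 0.227
grasp_force: 58.9
```

Emit:
{"api": "carry_out", "payload": {
  "targets": "0 0 0 0 0 0.0005 1; 0 0 0 0 0 0.001 1; 0 0 0 0 0 0.001 1"
}}

```text
time_s: 21.85
tool_pos: [513.4, 264.8, 153.3]
orientation: [-3.141, 0.0, 1.572]
wrist_force: [1.1, -0.3, -0.3]
opening: 0.225
grasp_force: 58.9
```

Emit:
{"api": "carry_out", "payload": {
  "targets": "0 0 0 0 0 0.0005 1; 0 0 0 0 0 0.001 1; 0 0 0 0 0 0.001 1"
}}

```text
time_s: 22.15
tool_pos: [513.4, 264.8, 152.3]
orientation: [-3.142, -0.0, 1.572]
wrist_force: [0.3, 0.7, 0.5]
opening: 0.223
grasp_force: 58.9
```

Emit:
{"api": "carry_out", "payload": {
  "targets": "0 0 0 0 0 0.0005 1; 0 0 0 0 0 0.001 1; 0 0 0 0 0 0.001 1"
}}

```text
time_s: 22.45
tool_pos: [513.4, 264.8, 151.3]
orientation: [3.142, 0.0, 1.572]
wrist_force: [0.4, 0.5, 0.1]
opening: 0.222
grasp_force: 58.9
```

Emit:
{"api": "carry_out", "payload": {
  "targets": "0 0 0 0 0 0.0005 1; 0 0 0 0 0 0.001 1; 0 0 0 0 0 0.001 1"
}}

```text
time_s: 22.75
tool_pos: [513.5, 264.8, 150.3]
orientation: [3.142, -0.0, 1.572]
wrist_force: [2.0, -0.3, -0.7]
opening: 0.224
grasp_force: 59.0
```

Emit:
{"api": "carry_out", "payload": {
  "targets": "0 0 0 0 0 0.0005 1; 0 0 0 0 0 0.001 1; 0 0 0 0 0 0.001 1"
}}

```text
time_s: 23.05
tool_pos: [513.4, 264.8, 149.3]
orientation: [3.142, -0.0, 1.572]
wrist_force: [0.7, 0.3, 0.3]
opening: 0.223
grasp_force: 59.0
```

Emit:
{"api": "carry_out", "payload": {
  "targets": "0 0 0 0 0 0.0005 1; 0 0 0 0 0 0.001 1; 0 0 0 0 0 0.001 1"
}}

```text
time_s: 23.35
tool_pos: [513.5, 264.8, 148.3]
orientation: [3.142, -0.0, 1.572]
wrist_force: [1.2, -0.6, 0.3]
opening: 0.223
grasp_force: 59.0
```

Emit:
{"api": "carry_out", "payload": {
  "targets": "0 0 0 0 0 0.0005 1; 0 0 0 0 0 0.001 1; 0 0 0 0 0 0.001 1"
}}

```text
time_s: 23.65
tool_pos: [513.5, 264.8, 147.4]
orientation: [3.141, -0.0, 1.572]
wrist_force: [1.1, 0.2, 2.8]
opening: 0.226
grasp_force: 59.2
```

Emit:
{"api": "carry_out", "payload": {
  "targets": "0 0 0 0 0 0.0005 1; 0 0 0 0 0 0.001 1; 0 0 0 0 0 0.001 1"
}}

```text
time_s: 23.95
tool_pos: [513.7, 265.0, 146.9]
orientation: [3.141, -0.0, 1.572]
wrist_force: [0.9, -0.9, 6.2]
opening: 0.224
grasp_force: 60.1
```

```bash
python3 go.py;  python3 - <<'E'
from cell import r
from h import *
d=r.get_image("scene");pickle.dump(d,open("d6.pkl","wb"))
a=cv2.resize(d["img"][120:250,410:540,::-1],None,fx=4,fy=4,interpolation=cv2.INTER_CUBIC)
cv2.imwrite("pics/s6.png",a)
E
```

```text
t 23.95 p [513.7375 265.0133 146.9349] rpy [ 3.1406 -0.0005  1.5717] F [ 0.9125 -0.8771  6.1562] open 0.224 gf 60.10902285575867
```

View pics/s6.png

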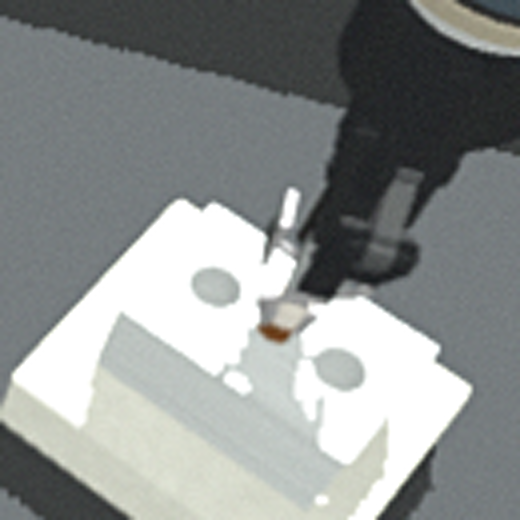

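Only a thin amber band remains (crop 275,332), and the force is now rising firmly. Pressing on to about 11–12 N.

Emit:
{"api": "carry_out", "payload": {
  "targets": "0 0 0 0 0 0.0005 1; 0 0 0 0 0 0.0005 1; 0 0 0 0 0 0.0005 1"
}}

```text
time_s: 24.3
tool_pos: [513.8, 265.1, 146.6]
orientation: [3.14, -0.001, 1.572]
wrist_force: [1.1, -0.7, 8.9]
opening: 0.224
grasp_force: 60.2
```

Emit:
{"api": "carry_out", "payload": {
  "targets": "0 0 0 0 0 0.0005 1; 0 0 0 0 0 0.0005 1; 0 0 0 0 0 0.0005 1"
}}

```text
time_s: 24.6
tool_pos: [513.9, 265.1, 146.2]
orientation: [3.14, -0.001, 1.572]
wrist_force: [0.9, -0.3, 8.8]
opening: 0.227
grasp_force: 60.3
```

Emit:
{"api": "carry_out", "payload": {
  "targets": "0 0 0 0 0 0.0003 1; 0 0 0 0 0 0.0003 1; 0 0 0 0 0 0.0003 1"
}}

```text
time_s: 24.9
tool_pos: [513.9, 265.1, 146.0]
orientation: [3.14, -0.001, 1.572]
wrist_force: [0.4, -0.3, 9.9]
opening: 0.226
grasp_force: 60.3
```

Emit:
{"api": "carry_out", "payload": {
  "targets": "0 0 0 0 0 0.0005 1; 0 0 0 0 0 0.0005 1; 0 0 0 0 0 0.0005 1"
}}

```text
time_s: 25.2
tool_pos: [513.9, 265.2, 145.6]
orientation: [3.14, -0.001, 1.572]
wrist_force: [-0.3, -0.3, 10.9]
opening: 0.227
grasp_force: 60.5
```

Emit:
{"api": "carry_out", "payload": {
  "targets": "0 0 0 0 0 0.0003 1; 0 0 0 0 0 0.0003 1; 0 0 0 0 0 0.0003 1"
}}

```text
time_s: 25.5
tool_pos: [514.0, 265.2, 145.3]
orientation: [3.14, -0.001, 1.572]
wrist_force: [-0.6, -1.7, 11.5]
opening: 0.225
grasp_force: 60.6
```

Emit:
{"api": "carry_out", "payload": {
  "targets": "0 0 0 0 0 -0.0003 1; 0 0 0 0 0 -0.0006 1; 0 0 0 0 0 -0.001 1; 0 0 0 0 0 -0.001 1; 0 0 0 0 0 -0.001 1"
}}

```text
time_s: 26.0
tool_pos: [513.7, 265.0, 145.6]
orientation: [3.141, -0.0, 1.572]
wrist_force: [0.7, 0.2, 5.0]
opening: 0.225
grasp_force: 59.6
```

Emit:
{"api": "carry_out", "payload": {
  "targets": "0 0 0 0 0 -0.0002 1; 0 0 0 0 0 -0.0004 1; 0 0 0 0 0 -0.0004 1; 0 0 0 0 0 -0.0004 1"
}}

```text
time_s: 26.4
tool_pos: [513.6, 264.9, 145.7]
orientation: [3.141, -0.0, 1.572]
wrist_force: [1.9, 0.3, 3.8]
opening: 0.224
grasp_force: 59.4
```

Emit:
{"api": "carry_out", "payload": {
  "targets": "0 0 0 0 0 -0.0002 1; 0 0 0 0 0 -0.0002 1; 0 0 0 0 0 -0.0002 1",
  "grip_force": 25
}}

```text
time_s: 26.7
tool_pos: [513.5, 264.8, 145.8]
orientation: [-3.142, -0.0, 1.572]
wrist_force: [2.5, -0.2, 1.5]
opening: 0.222
grasp_force: 59.2
```

Emit:
{"api": "carry_out", "payload": {
  "targets": "0 0 0 0 0 0 0; 0 0 0 0 0 0 0; 0 0 0 0 0 0 0; 0 0 0 0 0 0 0; 0 0 0 0 0 0 0; 0 0 0 0 0 0 0"
}}

```text
time_s: 27.3
tool_pos: [513.4, 264.7, 145.8]
orientation: [-3.141, 0.0, 1.572]
wrist_force: [0.2, -0.6, -0.2]
opening: 1.0
grasp_force: 0.0
```

Emit:
{"api": "carry_out", "payload": {
  "targets": "0 0 0 0 0 -0.02 0; 0 0 0 0 0 -0.05 0; 0 0 0 0 0 -0.09 0; 0 0 0 0 0 -0.12 0; 0 0 0 0 0 -0.12 0"
}}

```text
time_s: 27.8
tool_pos: [514.9, 266.1, 270.3]
orientation: [3.135, -0.004, 1.572]
wrist_force: [0.3, 0.5, -0.1]
opening: 1.004
grasp_force: 0.0
```

```bash
python3 go.py;  python3 - <<'E'
from cell import r
from h import *
np.set_printoptions(precision=1,suppress=True)
d=r.get_image("scene");pickle.dump(d,open("d7.pkl","wb"))
a=cv2.resize(d["img"][120:250,410:540,::-1],None,fx=4,fy=4,interpolation=cv2.INTER_CUBIC)
cv2.imwrite("pics/s7.png",a)
c=cloud(d).reshape(-1,3);c=c[(abs(c[:,0]-513)<14)&(abs(c[:,1]-265)<32)&(c[:,2]>120)&(c[:,2]<200)]
b=c[abs(c[:,1]-265)<6];h=np.percentile(b[:,2],[90,97]);print("top z block",h)
for lo,hi in((140,155),(155,170),(170,185)):
    m=c[(c[:,2]>lo)&(c[:,2]<hi)];print(lo,np.percentile(m[:,:2],[2,98],axis=0).ravel())
E
```

```text
t 27.8 p [514.9335 266.1195 270.2527] rpy [ 3.1353 -0.0036  1.5716] F [ 0.3115  0.5302 -0.1152] open 1.004 gf 0.0
top z block [181.8 182.6]
140 [502.2 239.6 523.9 286.3]
155 [504.1 238.6 523.2 286.9]
170 [503.3 239.2 523.4 287. ]
```

View pics/s7.png

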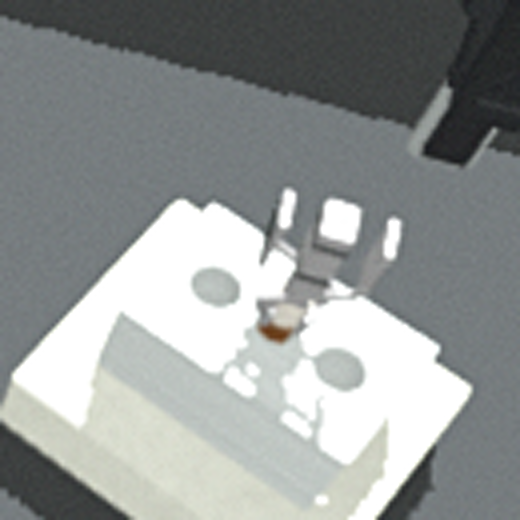

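The vial stands upright in the narrow well. Block top is at about 182 mm, so the cap is about 25 mm above the mouth, roughly 33 mm deep. The plates span 47 mm, so the forceps are clamped on the cap, and the gripper is clear. Handing in.

Emit:
{"api": "carry_out", "payload": {
  "targets": "0 0 0 0 0 0 0; 0 0 0 0 0 0 0; 0 0 0 0 0 0 0"
}}

```text
time_s: 28.15
tool_pos: [513.0, 264.5, 264.8]
orientation: [-3.14, 0.001, 1.572]
wrist_force: [0.2, 0.6, 0.8]
opening: 1.002
grasp_force: 0.0
```

```bash
python3 -c "
from cell import r
print(r.sign_off())"
```

```text
the job is handed in; nothing more can be done
None
```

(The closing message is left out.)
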